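# Load the paneer skewers into the roaster and start its drive

### The job

Turn the roaster's drive switch off, then load every skewer from the chopping board into a slot of its own: lay its rod in a front notch and push the tip through the eye opposite in the drive wall, fully home until the guard meets the front wall. When all are in, turn the drive switch back on, and do not push the lunch box, jar, katoris or plate from their places.

Things in the scene. Friction and masses are not known exactly. Their poses are not given: they have to be found in the camera images.
- roaster: Skewer roaster, fixed, 260 (x) x 330 (y) x 154 mm high: steel pan between a notched front wall (nearest the robot; outer face at x -125, 4 thick, top z 125) and a drive wall with 4 eyes (near face x 55, 10 thick, top z 150); grey control box along its -y side. Pan clear above z 62. Slots at y -50, 10, 70, 130. Origin on the table under the machine's middle, x from front wall to drive wall; yaw within 0.1 rad.
- switch (a joint): Rotary drive switch on the control box, rad: 0 off, 1.571 (90 degrees clockwise from above) on; starts on. From past half way it snaps on to either position by itself; about 0.1 N m to turn. Black bar grip 58 long, 14 thick, 26 mm tall: at off it lies along the roaster's x with its white pointer to the robot, at on along y, pointer to the slots.
- switch_grip (a point): Centre of the switch's bar grip, on the vertical axis it turns about, 115 mm above the table. The bar spans heights 101 to 127 mm over a disc of 52 mm diameter; the control box top is at 90 mm. Its x axis lies along the bar and turns with it.
- notch0 (a point): Slot next to the control box: where the rod's centre rests in the front wall's notch, 106 mm above the table, mid thickness of the wall. Notch 11 mm wide, floor at 103 mm, sides flaring from 111 mm up to 25 mm wide at the wall's top (125 mm), open above.
- eye0 (a point): Slot next to the control box: centre of the round through hole (eye) of 10 mm diameter, on the near face of the drive wall, 108 mm above the table; hole axis along the roaster's x, 10 mm deep with 30 mm of free space behind.
- notch1 (a point): Slot number 1 counting from 0 next to the control box: where the rod's centre rests in the front wall's notch, 106 mm above the table, mid thickness of the wall. Notch 11 mm wide, floor at 103 mm, sides flaring from 111 mm up to 25 mm wide at the wall's top (125 mm), open above.
- eye1 (a point): Slot number 1 counting from 0 next to the control box: centre of the round through hole (eye) of 10 mm diameter, on the near face of the drive wall, 108 mm above the table; hole axis along the roaster's x, 10 mm deep with 30 mm of free space behind.
- notch2 (a point): Slot number 2 counting from 0 next to the control box: where the rod's centre rests in the front wall's notch, 106 mm above the table, mid thickness of the wall. Notch 11 mm wide, floor at 103 mm, sides flaring from 111 mm up to 25 mm wide at the wall's top (125 mm), open above.
- eye2 (a point): Slot number 2 counting from 0 next to the control box: centre of the round through hole (eye) of 10 mm diameter, on the near face of the drive wall, 108 mm above the table; hole axis along the roaster's x, 10 mm deep with 30 mm of free space behind.
- notch3 (a point): Slot number 3 counting from 0 next to the control box: where the rod's centre rests in the front wall's notch, 106 mm above the table, mid thickness of the wall. Notch 11 mm wide, floor at 103 mm, sides flaring from 111 mm up to 25 mm wide at the wall's top (125 mm), open above.
- eye3 (a point): Slot number 3 counting from 0 next to the control box: centre of the round through hole (eye) of 10 mm diameter, on the near face of the drive wall, 108 mm above the table; hole axis along the roaster's x, 10 mm deep with 30 mm of free space behind.
- skewerA: Skewer A of two to four alike (None if absent), 100 to 170 g. Origin in the middle of its dark wooden handle (90 x 16 x 16 mm), on the rod's axis; x points to the tip. Guard disc 22 mm wide, front face at x 49; then a 6 mm round rod, food 28 mm square on it from x 97 to 207. Starts lying on the board on its food, axis 32 mm above the table, tip away from the robot, handle overhanging the board's near edge.
- tipA (a point): Tip end of skewer A's rod, on its axis, 254 mm from the body's origin; the last 10 mm taper to 3 mm. Fully home (guard against the front wall's outer face) it stands 25 mm past the drive wall's near face.
- skewerB: Skewer B of two to four alike (None if absent), 100 to 170 g. Origin in the middle of its dark wooden handle (90 x 16 x 16 mm), on the rod's axis; x points to the tip. Guard disc 22 mm wide, front face at x 49; then a 6 mm round rod, food 28 mm square on it from x 97 to 207. Starts lying on the board on its food, axis 32 mm above the table, tip away from the robot, handle overhanging the board's near edge.
- tipB (a point): Tip end of skewer B's rod, on its axis, 254 mm from the body's origin; the last 10 mm taper to 3 mm. Fully home (guard against the front wall's outer face) it stands 25 mm past the drive wall's near face.
- skewerC: Skewer C of two to four alike (None if absent), 100 to 170 g. Origin in the middle of its dark wooden handle (90 x 16 x 16 mm), on the rod's axis; x points to the tip. Guard disc 22 mm wide, front face at x 49; then a 6 mm round rod, food 28 mm square on it from x 97 to 207. Starts lying on the board on its food, axis 32 mm above the table, tip away from the robot, handle overhanging the board's near edge.
- tipC (a point): Tip end of skewer C's rod, on its axis, 254 mm from the body's origin; the last 10 mm taper to 3 mm. Fully home (guard against the front wall's outer face) it stands 25 mm past the drive wall's near face.
- skewerD: Skewer D of two to four alike (None if absent), 100 to 170 g. Origin in the middle of its dark wooden handle (90 x 16 x 16 mm), on the rod's axis; x points to the tip. Guard disc 22 mm wide, front face at x 49; then a 6 mm round rod, food 28 mm square on it from x 97 to 207. Starts lying on the board on its food, axis 32 mm above the table, tip away from the robot, handle overhanging the board's near edge.
- tipD (a point): Tip end of skewer D's rod, on its axis, 254 mm from the body's origin; the last 10 mm taper to 3 mm. Fully home (guard against the front wall's outer face) it stands 25 mm past the drive wall's near face.
- board: Wooden chopping board, fixed, 260 x 285 x 18 mm, on which the skewers lie side by side about 68 mm apart. Origin on the table under its centre, x across its short side away from the robot.
- lunchbox: Bystander: round steel lunch box with a press-button lid, 155 mm wide, 75 mm high; origin under its centre, z up.
- jar: Bystander: glass jar with a clamp latch, 100 mm wide, 148 mm high; origin under its centre, z up.
- katori: Bystander: two stacked pink plastic katoris (small bowls), 90 mm wide, 50 mm high together; origin under the centre, z up.
- plate: Bystander: yellow melamine plate, 230 mm wide, 20 mm high; origin under its centre.

How it is judged (in metres and radians):
On the way, in this order (a step that is already met when the one before it is completed fails the run):
1. the drive switch is turned off (value of joint switch below 0.15 rad), for 0.2 s.
2. every skewer is fully home in a slot, with the drive switch still off (value of joint switch below 0.15 rad and x of tipA in the frame of roaster between 0.074 and 0.086 m and y of tipA in the frame of roaster between -0.057 and 0.137 m and z of tipA in the frame of roaster between 0.101 and 0.114 m and z of skewerA in the frame of roaster between 0.098 and 0.114 m and angle between the x axis of each of skewerA, skewerB, skewerC, skewerD and the x axis of roaster, either way round below 0.06 rad and x of tipB in the frame of roaster between 0.074 and 0.086 m and y of tipB in the frame of roaster between -0.057 and 0.137 m and z of tipB in the frame of roaster between 0.101 and 0.114 m and z of skewerB in the frame of roaster between 0.098 and 0.114 m and x of tipC in the frame of roaster between 0.074 and 0.086 m and y of tipC in the frame of roaster between -0.057 and 0.137 m and z of tipC in the frame of roaster between 0.101 and 0.114 m and z of skewerC in the frame of roaster between 0.098 and 0.114 m and x of tipD in the frame of roaster between 0.074 and 0.086 m and y of tipD in the frame of roaster between -0.057 and 0.137 m and z of tipD in the frame of roaster between 0.101 and 0.114 m and z of skewerD in the frame of roaster between 0.098 and 0.114 m), for 0.3 s.
3. the drive switch is turned on (value of joint switch above 1.42 rad), for 0.2 s.
At the end, for the whole second after the job is handed in: The switch is at on (within 0.15 rad), and every skewer lies at rest in a slot: tip through an eye, rod in the notch opposite, level and in line with the roaster (within 0.06 rad), guard within 6 mm of the front wall (value of joint switch above 1.42 rad and x of tipA in the frame of roaster between 0.074 and 0.086 m and y of tipA in the frame of roaster between -0.057 and 0.137 m and z of tipA in the frame of roaster between 0.101 and 0.114 m and z of skewerA in the frame of roaster between 0.098 and 0.114 m and angle between the x axis of each of skewerA, skewerB, skewerC, skewerD and the x axis of roaster, either way round below 0.06 rad and x of tipB in the frame of roaster between 0.074 and 0.086 m and y of tipB in the frame of roaster between -0.057 and 0.137 m and z of tipB in the frame of roaster between 0.101 and 0.114 m and z of skewerB in the frame of roaster between 0.098 and 0.114 m and x of tipC in the frame of roaster between 0.074 and 0.086 m and y of tipC in the frame of roaster between -0.057 and 0.137 m and z of tipC in the frame of roaster between 0.101 and 0.114 m and z of skewerC in the frame of roaster between 0.098 and 0.114 m and x of tipD in the frame of roaster between 0.074 and 0.086 m and y of tipD in the frame of roaster between -0.057 and 0.137 m and z of tipD in the frame of roaster between 0.101 and 0.114 m and z of skewerD in the frame of roaster between 0.098 and 0.114 m and linear speed of each of skewerA, skewerB, skewerC, skewerD below 0.03 m/s); the robot touches nothing.
It fails at once if the lunchbox is pushed more than 30 mm from its place (distance of lunchbox from where it was at the start of the episode above 0.03 m).
It fails at once if the jar is pushed more than 30 mm from its place (distance of jar from where it was at the start of the episode above 0.03 m).
It fails at once if the katori is pushed more than 30 mm from its place (distance of katori from where it was at the start of the episode above 0.03 m).
It fails at once if the plate is pushed more than 30 mm from its place (distance of plate from where it was at the start of the episode above 0.03 m).
Of skewerA, skewerB, skewerC, skewerD only 2 to 4 are there at a start; the rules pass over those that are not, and their reading is None.
At some moment in a run one of skewerA, skewerB, skewerC, skewerD may be knocked a few centimetres aside while the robot is not near it.
Once in a run the grip may slacken for a moment while it holds something.
It also fails if it takes over 210 s, if anything falls off the work surface, if the arm or the gripper's body presses on something with over 40 N, if the wrist force passes 120 N, or if a joint passes its speed limit or range.

### The arm

A 6-joint arm with a two-finger parallel gripper is mounted at the origin on the work surface. World frame = base frame: x ahead of the robot, y to its left, z up, the work surface at z = 0. Lengths are in mm, angles in rad, forces in N, time in s.
With the tool pointing down it reaches from about 300 to 775 mm from the base axis. Payload 14.6 kg.
Tool frame: the origin (TCP) lies at the very end of the fingers, on their centre line; the grasp point (between the pads) lies 19 mm behind it; z points along the fingers, y is the line along which they close (so a half turn about z gives the same grasp; the last joint's range is limited). The gripper opens to 94 mm and grips with 3 to 60 N. Pads are 16 mm wide; open, the fingers measure 119 mm over their backs; the gripper's body (75 mm by 177 mm) begins 78 mm behind the grasp point.
Start: joints at [-1.41, 0.3, 1.521, -0, 1.321, -0.067], TCP at [124.203, -535.783, 205.446] pointing down, gripper open.
Joint ranges: [-3.03, 3.03], [-0.79, 2.21], [0.23, 2.52], [-1.04, 4.18], [0, 3.07], [-2.55, 2.55]. Speed limits (rad/s): [2.22, 2.22, 2.57, 3.14, 3.14, 3.14].

### API

Orientations are given as [roll, pitch, yaw] about the fixed x, y, z axes, in that order (R = Rz(yaw) Ry(pitch) Rx(roll)).
In Python, from cell import manip gives the robot as it stands.
- The arm moves only by the tool servo_tool, never from a script. Its argument "motion" is a list that holds one entry, the list of rows, each a list of 7 numbers: the shift along the world's x, y, z as a fraction of full scale, then the turn, a rotation vector about the world's x, y, z as a fraction of full scale, then the closure, from 0 (fully open) to 1 (shut). In form: [[[x, y, z, rx, ry, rz, gripper], ...]]. A call has 1 to 10 rows; each row is the pose to reach, as a shift and turn from the pose commanded when the call began, turning the shorter way round; what a row does not reach only later rows make up. Full scale, the value 1, is 0.5 m for a shift and pi rad for a turn. A row lasts 1/10 s, in which the tool goes at most 50 mm and 8.59 degrees, less where a joint would pass 70% of its speed; a pose out of reach is approached as far as the arm can. A call with a number of a shift or a turn outside -1 to 1 is refused whole. A call with a gripper value outside its range is refused whole. The fingers move at their own pace and stop on an object; "newtons" is the grip in N (left out, the last holds). Time passes only in rows, so rows that repeat a pose let the fingers close. It gives the time, the measured TCP pose, the force, the opening and the grip force at its end, in the units of the state.
- manip.read_state(): the state, without advancing time (a new reading comes with each control period).
- manip.camera(name): name is "scene" or "top" or "wrist"; returns a dict with "frame" (400x640x3 uint8, red, green, blue), "range_z" (400x640 float32, mm along the optical axis (not along the pixel's ray), 0 where there is no reading), "vfov" (degrees; the focal length in pixels is half the picture's height over the tangent of half this angle, whatever the lens; pixels are square), "cx", "cy" (the principal point, pixels), "k1" (the pictures are not rectified: a ray, as slopes to the right and down, at radius r is drawn at 1 + k1 r^2 times it, then the intrinsics apply), "cam_to_world" (4x4, takes a point from camera to world coordinates). Camera axes: x right, y down, z forward; pixel columns grow to the right and rows downward; lengths in mm; the calibration is good to about 2 mm. A picture is of the moment at which its call begins.
- manip.sign_off(): hands the job in; it is judged then, once.
The state is a dict: "clock": time; "joints": joint angles; "qd": joint speeds; "effort": joint torques, N m; "eef_pos": TCP position; "eef_rot": TCP orientation; "wrist_force": force on the tool from outside, world axes, zero at the start; "moment": the same for the moment, N m; "finger_gap": finger opening in mm; "finger_force": force on a finger pad.
Only numpy, scipy, OpenCV 4.12 (cv2) and the standard library are available. Lean on these libraries where they do the work, as an engineer would, in place of code of your own. Each camera call takes 0.05 s, during which the arm holds its last target. There are 200 camera calls.

## Working session

There is one attempt and no reset: what is moved stays moved. The work goes in short steps, Python scripts to look and compute and a tool call to move; the robot and the scene stay as the last step left them, time stands still between calls to the robot, and variables do not carry over. Pictures are saved under pics/ and viewed, at most 16 in all, crops included, and the job is handed in when it is done.

Besides the shell and the picture viewer there is one more tool, called as name(argument=value, ...), one argument or row to a line, values as JSON. servo_tool: Moves the arm, as the interface text tells. Its arguments: {"type":"object","properties":{"motion":{"type":"array"},"newtons":{"type":"number"}},"required":["motion"]}

```bash
ls; mkdir -p pics; cat > h.py <<'E'
import numpy as np, cv2
from cell import manip
def cam(n):
    c=manip.camera(n); c['f']=200/np.tan(np.radians(c['vfov'])/2); return c
def save(c,p,crop=None,s=1):
    im=c['frame'][:,:,::-1]
    if crop: x0,y0,x1,y1=crop; im=im[y0:y1,x0:x1]
    cv2.imwrite(p,cv2.resize(im,None,fx=s,fy=s,interpolation=cv2.INTER_CUBIC))
def ray(c,uv):
    K=np.array([[c['f'],0,c['cx']],[0,c['f'],c['cy']],[0,0,1]])
    d=(np.atleast_2d(uv).astype(float)-[c['cx'],c['cy']])/c['f']
    s=d.copy()
    for _ in range(30): s=d/(1+c['k1']*(s**2).sum(1,keepdims=True))
    return np.c_[s,np.ones(len(s))]
def atz(c,uv,z):
    r=ray(c,uv)@np.array(c['cam_to_world'])[:3,:3].T; o=np.array(c['cam_to_world'])[:3,3]
    return o+r*((z-o[2])/r[:,2])[:,None]
def cloud(c):
    v,u=np.mgrid[0:400,0:640]; uv=np.c_[u.ravel(),v.ravel()]
    z=c['range_z'].ravel().astype(float); T=np.array(c['cam_to_world'])
    P=(ray(c,uv)*z[:,None])@T[:3,:3].T+T[:3,3]; P[z<=0]=np.nan
    return P.reshape(400,640,3)
E
cat > a.py <<'E'
from h import *
import pickle
for n in('top','scene'):
    c=cam(n); save(c,f'pics/{n}0.png',s=1.25); pickle.dump(c,open(n+'0.pkl','wb'))
    print(n,c['vfov'],c['k1'],np.round(c['cam_to_world'],3).tolist())
print(manip.read_state())
E
python3 a.py
```

```text
pics
top 56.78461042456982 -0.04839980958197424 [[0.015, -0.998, 0.068, 512.925], [-1.0, -0.013, 0.021, -34.58], [-0.02, -0.068, -0.997, 1295.693], [0.0, 0.0, 0.0, 1.0]]
scene 49.110647829007576 -0.10978625339395234 [[-0.273, 0.779, -0.565, 1286.621], [0.962, 0.21, -0.174, 220.835], [-0.017, -0.591, -0.807, 1125.668], [0.0, 0.0, 0.0, 1.0]]
{'clock': 0.1, 'joints': array([-1.40960537e+00,  3.00413493e-01,  1.52148075e+00,  1.10768420e-05,
        1.32072600e+00, -6.65983869e-02]), 'qd': array([ 0.00054499, -0.0003314 , -0.00259555,  0.00058945, -0.00200409,
       -0.00077073]), 'effort': array([ 1.16351348e-03, -5.32649231e+01, -3.53287303e+01,  7.09242490e-02,
        2.34777981e-02, -5.34850994e-05]), 'eef_pos': array([ 124.16783836, -535.56777296,  204.96037791]), 'eef_rot': array([-3.14056805e+00, -7.90912558e-05,  2.27786555e-01]), 'wrist_force': array([-0.66888306,  0.6767631 , -0.20513034]), 'moment': array([-0.00943558, -0.01678773, -0.00949018]), 'finger_force': 0.0, 'finger_gap': 93.99360034744484}
```

View pics/top0.png

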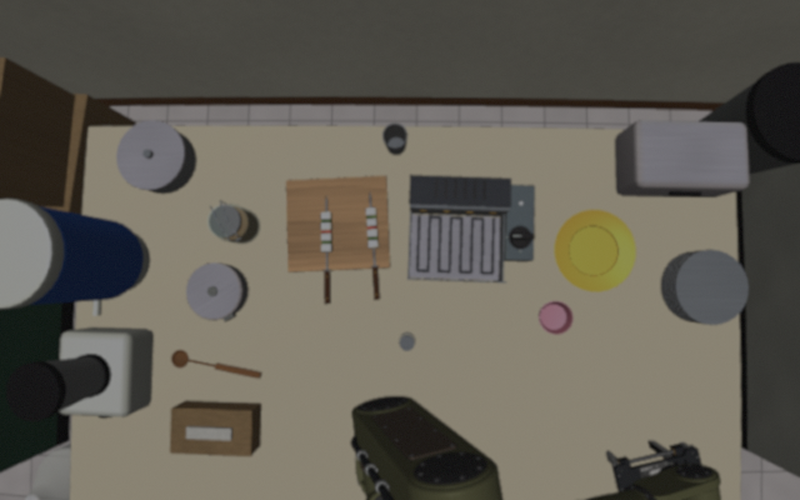

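View pics/scene0.png

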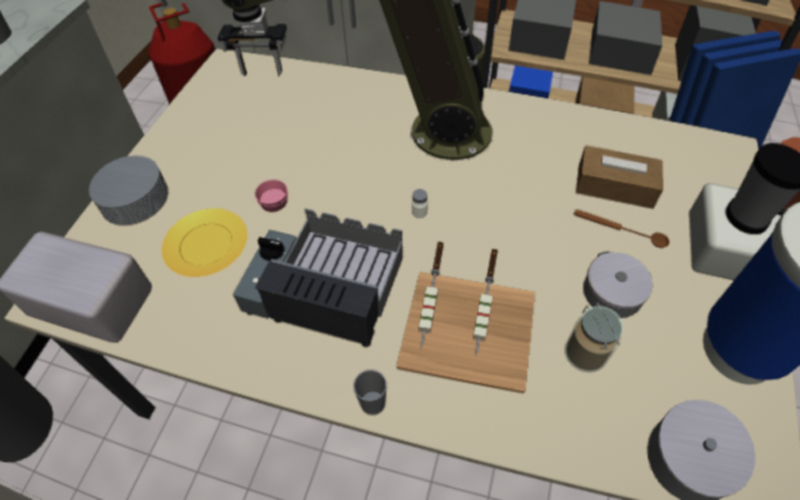

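The top view shows two skewers (handles near 325,288 and 376,284), the roaster near (460,230), and the switch at (520,237). The scene view matches, and there is also a small shaker near (407,341).

```bash
cat > b.py <<'E'
from h import *
import pickle
c=pickle.load(open('top0.pkl','rb'))
save(c,'pics/topcrop.png',(225,130,435,250),3.8)
P=cloud(c)
def rep(name,m):
    q=P[m]; r=cv2.minAreaRect(q[:,:2].astype(np.float32)); print(name,len(q),np.round(q.mean(0),1),'rect',np.round(r[0],1),np.round(r[1],1),round(r[2],2),'z',np.round(np.percentile(q[:,2],[5,50,95]),1))
v,u=np.mgrid[0:400,0:640]
reg=(u>320)&(u<435)&(v>130)&(v<235)
Z=P[:,:,2]
rep('drivetop',reg&(Z>140)&(Z<165)&(v<185)); rep('box',reg&(abs(Z-90)<6)&(u>400)); rep('switch',reg&(Z>112)&(Z<135)&(u>405)&(v>175))
rep('pan/all',reg&(Z>50)&(u<440))
rb=(u>225)&(u<315)&(v>130)&(v<245)
rep('board',rb&(Z>10)&(Z<25)&(v<218))
for n,a,b in(('L',250,275),('R',285,312)):
    rr=rb&(u>a)&(u<b); rep('food'+n,rr&(Z>38)); h=rr&(v>218)&(Z>20); rep('handle'+n,h)
rep('frontwall',reg&(Z>112)&(Z<130)&(v>205)&(u<402))
for n,uv in (('shaker',(326,272)),('jar',(183,178)),('lunch',(172,233)),('kat',(444,254)),('plate',(476,200))): print(n,np.round(P[uv[1],uv[0]],0))
E
python3 b.py
```

```text
drivetop 2134 [ 727.4 -141.5  154. ] rect [ 728.4 -141.5] [252.1  83.3] 88.94 z [149.3 154.2 158.2]
box 1117 [ 662.2 -303.5   90. ] rect [ 638.3 -301.6] [ 79.4 252.6] 88.16 z [86.1 90.  94. ]
switch 92 [ 622.8 -302.6  125.7] rect [ 623.3 -303.4] [58.4 13.8] 86.6 z [115.2 126.6 130.5]
pan/all 4963 [ 674. -187.  114.] rect [ 637.9 -178.1] [329.1 263.2] 88.7 z [ 59.  104.4 157.1]
board 5297 [664.5 190.5  18.4] rect [663.5 187.5] [261.7 286.6] 3.29 z [14.1 18.4 22.7]
foodL 365 [595.1 210.8  44.5] rect [584.  210.3] [284.9  27.7] 3.07 z [38.9 44.8 49.7]
handleL 128 [482.5 205.6  38.7] rect [480.7 206.9] [78.7 17.3] 2.49 z [31.2 39.4 43.9]
foodR 367 [605.3  82.9  44.3] rect [588.8  81.9] [270.8  27.9] 5.0 z [39.  44.6 49.8]
handleR 102 [487.9  72.7  40.1] rect [488.1  72.8] [68.5 16.2] 4.75 z [35.7 40.3 44.5]
frontwall 77 [ 509.4 -125.8  124.3] rect [ 509.2 -132.4] [236.8   4. ] 88.7 z [116.9 124.6 128.9]
shaker [350. -16.  78.]
jar [644. 440. 151.]
lunch [468. 500.  78.]
kat [ 409. -417.   20.]
plate [ 597. -536.    4.]
```

```bash
python3 -c "
import pickle;from h import *
c=pickle.load(open('scene0.pkl','rb'));save(c,'pics/scenecrop.png',(190,150,430,300),3.3)"
```

```text
(no output)
```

View pics/topcrop.png

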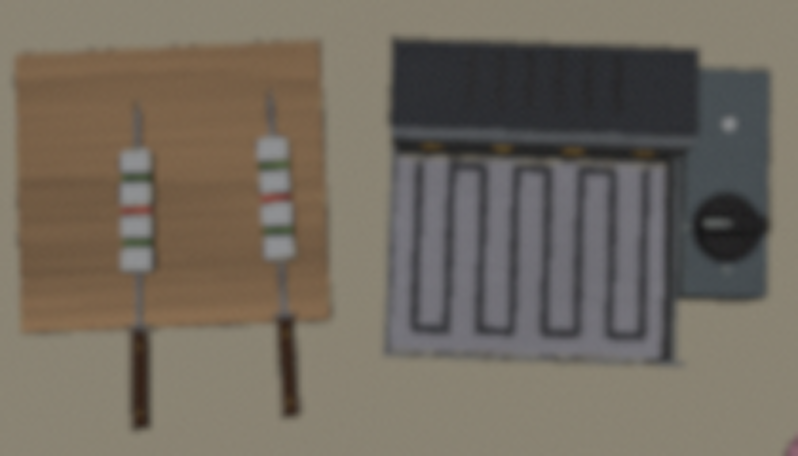

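The crop confirms the layout: the front wall is at the bottom, the eyes sit along row ≈150, and the switch pointer at (718,224) faces the slots, so it is on. I'll move over the roaster and use the wrist camera for precise poses.

servo_tool(
  motion=[
    [[0.2,0.14,0.27,0,0,0.1,0],[0.4,0.28,0.27,0,0,0.2,0],[0.872,0.612,0.27,0,0,0.42,0],[0.872,0.612,0.27,0,0,0.42,0],[0.872,0.612,0.27,0,0,0.42,0],[0.872,0.612,0.27,0,0,0.42,0],[0.872,0.612,0.27,0,0,0.42,0],[0.872,0.612,0.27,0,0,0.42,0],[0.872,0.612,0.27,0,0,0.42,0],[0.872,0.612,0.27,0,0,0.42,0]],
  ],
)

```text
clock: 1.1
eef_pos: [512.9, -262.3, 330.6]
eef_rot: [-3.141, -0.0, 1.552]
wrist_force: [0.8, -0.7, 0.3]
finger_gap: 93.5
finger_force: 0.0
```

servo_tool(
  motion=[
    [[0,0,0,0,0,0,0],[0,0,0,0,0,0,0],[0,0,0,0,0,0,0],[0,0,0,0,0,0,0]],
  ],
)

```text
clock: 1.5
eef_pos: [510.7, -264.8, 330.3]
eef_rot: [-3.141, -0.0, 1.546]
wrist_force: [-0.6, 0.3, 0.4]
finger_gap: 94.2
finger_force: 0.0
```

```bash
python3 -c "
import pickle;from h import *
c=cam('wrist');pickle.dump(c,open('w1.pkl','wb'));save(c,'pics/w1.png',s=1.25);print(np.round(c['cam_to_world'],3).tolist(),c['f'])
s=manip.read_state();print(s['clock'],s['eef_pos'],s['eef_rot'],s['joints'])"
```

```text
[[1.0, -0.024, -0.005, 512.365], [-0.024, -0.971, -0.238, -197.688], [0.001, 0.238, -0.971, 509.729], [0.0, 0.0, 0.0, 1.0]] 324.5087154070739
1.55 [ 510.7556575  -264.75404471  330.40847627] [-3.14146344e+00  4.91180255e-06  1.54559206e+00] [-5.41855817e-01  3.00378726e-01  1.23574549e+00 -6.81373882e-05
  1.60557835e+00 -5.16653912e-01]
```

View pics/w1.png

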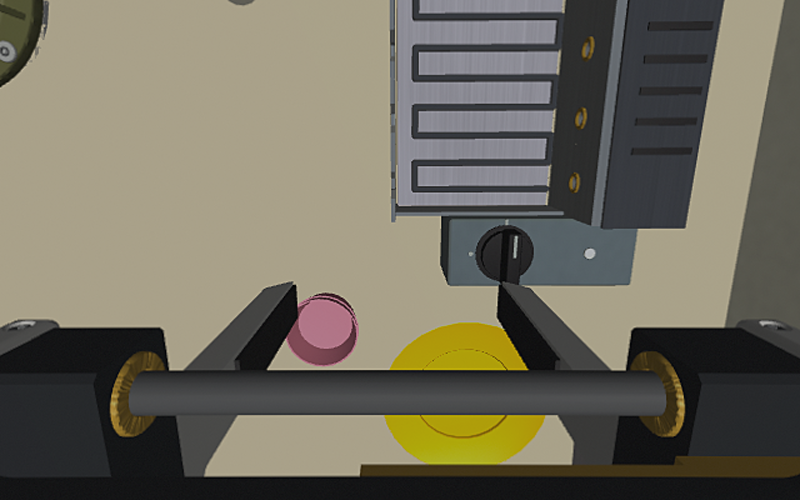

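The wrist view shows eyes at about (587,48), (580,118) and (573,182), and the switch at (505,254). I'll fit the roaster pose from depth.

```bash
cat > r.py <<'E'
from h import *
import pickle
c=pickle.load(open('w1.pkl','rb')); P=cloud(c); v,u=np.mgrid[0:400,0:640]
X,Y,Z=P[...,0],P[...,1],P[...,2]; ok=(v<215)
def line(m,ax,n):
    q=P[m]; a=q[:,1-ax] ; b=q[:,ax]; k=np.ones(len(q),bool)
    for _ in range(6):
        p=np.polyfit(a[k],b[k],1); r=b-np.polyval(p,a); k=abs(r)<max(1,2*np.std(r[k]))
    print(n,k.sum(),'coord%d = %.4f*other + %.1f'%(ax,p[0],p[1]),'rms',r[k].std().round(2)); return p
near=ok&(Z>80)&(Z<142)&(X>660)&(X<720)&(Y>-255)
p1=line(near,0,'nearface')
fw=ok&(Z>66)&(Z<123)&(X>495)&(X<525)&(Y>-255)
p2=line(fw,0,'frontwall')
print(np.percentile(Z[ok&(X>690)&(X<702)&(Y>-255)],[50,95]))
box=ok&(abs(Z-90)<3)&(Y<-262); q=P[box]; r=cv2.minAreaRect(q[:,:2].astype(np.float32));print('box',r)
uv=np.array([[587,48],[580,118],[573,182]])/1.25
print('eyes z108',np.round(atz(c,uv,108),1).tolist())
for e in uv.astype(int): print(np.round(np.nanmedian(P[e[1]-2:e[1]+3,e[0]-2:e[0]+3].reshape(-1,3),0),1))
sw=ok&(Z>118)&(Z<132)&(X>570)&(X<660)&(Y<-262);q=P[sw];print('sw',len(q),cv2.minAreaRect(q[:,:2].astype(np.float32)),np.median(q[:,2]))
save(c,'pics/w1c.png',(300,0,520,235),2.5)
E
python3 r.py
```

```text
nearface 3482 coord0 = 0.0248*other + 691.1 rms 0.44
frontwall 239 coord0 = 0.0230*other + 513.0 rms 1.19
[153.05502047 155.35399782]
box ((636.5466918945312, -292.5681457519531), (63.01936340332031, 253.41098022460938), 88.73375701904297)
eyes z108 [[687.2, -112.2, 108.0], [686.0, -172.6, 108.0], [684.3, -232.3, 108.0]]
[ 688.6 -110.6  103.1]
[ 687.1 -171.9  103.4]
[ 685.5 -232.   102.4]
sw 384 ((624.0553588867188, -296.1708679199219), (37.060062408447266, 14.529807090759277), 89.36335754394531) 127.03384514539061
```

View pics/w1c.png

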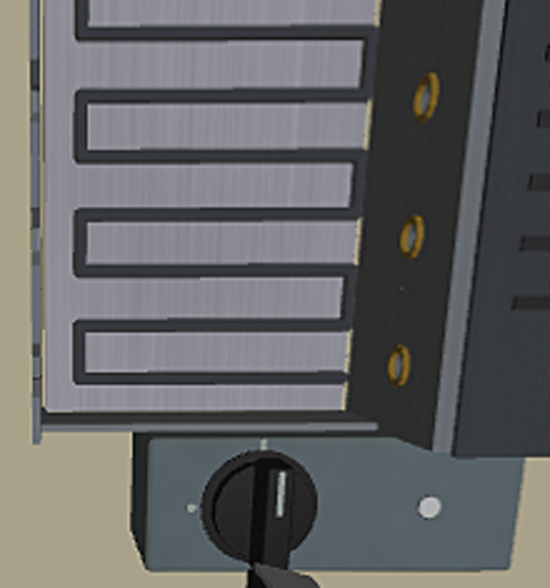

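```bash
python3 -c "
import pickle;from h import *
c=pickle.load(open('w1.pkl','rb'));print(np.round(atz(c,[[300+260/2.5,507/2.5],[300+203/2.5,507/2.5],[300+317/2.5,507/2.5]],101),1),np.round(atz(c,[[404,450/2.5]],101),1))
t=pickle.load(open('top0.pkl','rb'))
cr=lambda *p:[[225+x/3.8,130+y/3.8] for x,y in p]
print(np.round(atz(t,cr((141,430),(140,328),(137,100),(291,417),(286,318),(269,90)),36),1))
print(np.round(atz(t,cr((726,227),(727,193)),101),1))"
```

```text
[[ 622.5 -304.8  101. ]
 [ 592.9 -304.1  101. ]
 [ 652.1 -305.5  101. ]] [[ 621.4 -274.7  101. ]]
[[437.8 203.9  36. ]
 [529.  207.1  36. ]
 [736.1 215.5  36. ]
 [451.6  69.6  36. ]
 [539.9  75.7  36. ]
 [746.4  95.2  36. ]]
[[ 621.2 -303.4  101. ]
 [ 650.3 -304.3  101. ]]
```

servo_tool(
  motion=[
    [[0.224,-0.078,-0.1,0,0,0,0.3],[0.224,-0.078,-0.2,0,0,0,0.3],[0.224,-0.078,-0.3,0,0,0,0.3],[0.224,-0.078,-0.38,0,0,0,0.3],[0.224,-0.078,-0.43,0,0,0,0.3],[0.224,-0.078,-0.451,0,0,0,0.3],[0.224,-0.078,-0.451,0,0,0,0.3],[0.224,-0.078,-0.451,0,0,0,1],[0.224,-0.078,-0.451,0,0,0,1],[0.224,-0.078,-0.451,0,0,0,1]],
  ],
  newtons=20,
)

```text
clock: 2.55
eef_pos: [624.1, -303.4, 107.2]
eef_rot: [3.139, 0.001, 1.547]
wrist_force: [0.1, -0.4, 1.2]
finger_gap: 44.9
finger_force: 0.0
```

servo_tool(
  motion=[
    [[0,0,0,0,0,0,1],[0,0,0,0,0,0,1]],
  ],
)

```text
clock: 2.75
eef_pos: [623.7, -303.0, 105.6]
eef_rot: [3.141, 0.0, 1.547]
wrist_force: [0.1, 0.2, 0.3]
finger_gap: 29.1
finger_force: 0.0
```

servo_tool(
  motion=[
    [[0,0,0,0,0,0,1],[0,0,0,0,0,0,1],[0,0,0,0,0,0,1],[0,0,0,0,0,0,1]],
  ],
)

```text
clock: 3.15
eef_pos: [623.9, -302.9, 105.0]
eef_rot: [3.141, 0.0, 1.547]
wrist_force: [3.4, -0.9, 0.4]
finger_gap: 13.8
finger_force: 20.0
```

servo_tool(
  motion=[
    [[0,0,0,0,0,0.045,1],[0,0,0,0,0,0.09,1],[0,0,0,0,0,0.135,1],[0,0,0,0,0,0.18,1],[0,0,0,0,0,0.225,1],[0,0,0,0,0,0.27,1],[0,0,0,0,0,0.315,1],[0,0,0,0,0,0.36,1],[0,0,0,0,0,0.405,1],[0,0,0,0,0,0.45,1]],
  ],
)

```text
clock: 4.15
eef_pos: [621.4, -305.0, 105.0]
eef_rot: [-3.139, -0.004, 2.965]
wrist_force: [-13.2, -9.1, 4.6]
finger_gap: 13.5
finger_force: 20.0
```

servo_tool(
  motion=[
    [[0,0,0,0,0,0.04,1],[0,0,0,0,0,0.05,1],[0,0,0,0,0,0.05,1],[0,0,0,0,0,0.05,1],[0,0,0,0,0,0.05,0.4],[0,0,0,0,0,0.05,0.4],[0,0,0,0,0,0.05,0.4],[0,0,0.1,0,0,0.05,0.4],[0,0,0.2,0,0,0.05,0.4],[0,0,0.3,0,0,0.05,0.4]],
  ],
)

```text
clock: 5.15
eef_pos: [623.5, -302.4, 256.8]
eef_rot: [3.141, -0.0, 3.119]
wrist_force: [0.0, 0.3, -0.8]
finger_gap: 55.9
finger_force: 0.0
```

```bash
cat > t.py <<'E'
import pickle,sys;from h import *
c=cam('top');pickle.dump(c,open('t1.pkl','wb'));P=cloud(c);Z=P[...,2];v,u=np.mgrid[0:400,0:640]
for n,a,b in(('L',240,280),('R',280,315)):
    m=(v>150)&(v<250)&(u>a)&(u<b)&(Z>27)&(Z<55); q=P[m][:,:2].astype(np.float32)
    if len(q)<50: print(n,'none'); continue
    r=cv2.minAreaRect(q); l=cv2.fitLine(q,cv2.DIST_HUBER,0,.01,.01).ravel(); x0=q[:,0].min(); print(n,len(q),'yaw',np.arctan(l[1]/l[0]).round(4),'xmin',x0.round(1),'y at 480',(l[3]+(480-l[2])*l[1]/l[0]).round(1), np.round(r[0],1),np.round(r[1],1))
s=manip.read_state();print(s['clock'],s['eef_pos'],s['eef_rot'],s['joints'].round(2),s['wrist_force'])
if len(sys.argv)>1: save(c,sys.argv[1],(225,130,435,250),3.8)
E
python3 t.py pics/t1.png
```

```text
L 486 yaw 0.043 xmin 441.5 y at 480 205.0 [589.4 211.6] [295.9  29.6]
R 447 yaw 0.0863 xmin 454.2 y at 480 71.9 [601.4  82.7] [296.4  28.2]
5.2 [ 624.90092812 -303.14935224  266.88510729] [-3.1362219   0.01056852  3.11865228] [-0.5   0.61  0.94  0.    1.58 -2.05] [-0.89060706 -0.64827205  6.99602998]
```

View pics/t1.png

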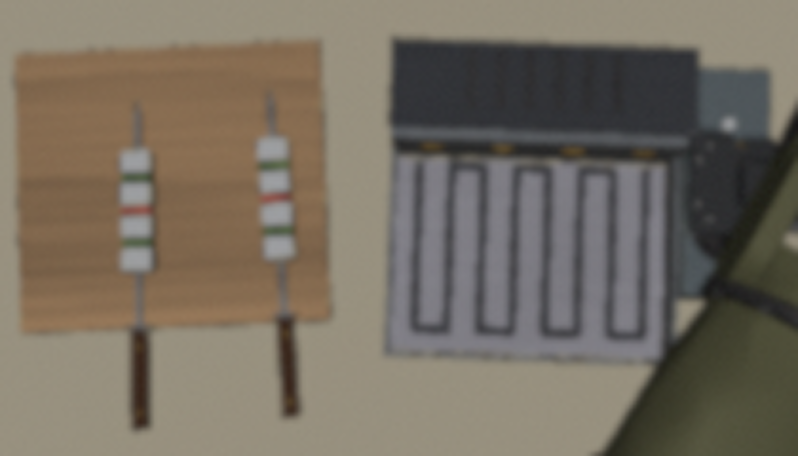

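The switch is hidden by the arm, and the skewers haven't moved. Next I'll hover over the right skewer.

servo_tool(
  motion=[
    [[-0.06,0.08,0,0,0,0.01,0.2],[-0.1,0.16,0,0,0,0.02,0.2],[-0.231,0.754,-0.08,0,0,0.035,0.2],[-0.231,0.754,-0.08,0,0,0.035,0.2],[-0.231,0.754,-0.08,0,0,0.035,0.2],[-0.231,0.754,-0.08,0,0,0.035,0.2],[-0.231,0.754,-0.08,0,0,0.035,0.2],[-0.231,0.754,-0.08,0,0,0.035,0.2],[-0.231,0.754,-0.08,0,0,0.035,0.2],[-0.231,0.754,-0.08,0,0,0.035,0.2]],
  ],
)

```text
clock: 6.2
eef_pos: [507.8, 75.2, 214.8]
eef_rot: [-3.142, -0.0, -3.052]
wrist_force: [0.7, -1.3, 0.4]
finger_gap: 75.3
finger_force: 0.0
```

```bash
cat > w.py <<'E'
import pickle,sys;from h import *
n=sys.argv[1]; c=cam('wrist');pickle.dump(c,open(n+'.pkl','wb'));save(c,f'pics/{n}.png',s=1.25)
s=manip.read_state();print(s['clock'],s['eef_pos'],s['eef_rot'],s['joints'].round(2),s['wrist_force'],s['finger_gap'])
E
cat w.py >/dev/null; python3 w.py w2; python3 t.py
```

```text
6.25 [508.22527273  74.05629023 214.96271948] [-3.14141801e+00  2.70025708e-04 -3.05404693e+00] [ 0.07  0.21  1.61 -0.    1.32 -1.58] [-0.53498155 -0.04388486  0.75671268] 75.18427556317626
L 315 yaw 0.0449 xmin 564.1 y at 480 204.5 [650.4 213. ] [149.   91.5]
R 295 yaw 0.0851 xmin 565.8 y at 480 72.2 [657.6  87.9] [184.2  28.2]
6.3 [508.40514127  73.33151937 215.00763774] [-3.14140121e+00  3.11073376e-04 -3.05542082e+00] [ 0.07  0.21  1.61 -0.    1.32 -1.58] [-0.6657854  -1.21340642 -0.02828094]
```

View pics/w2.png

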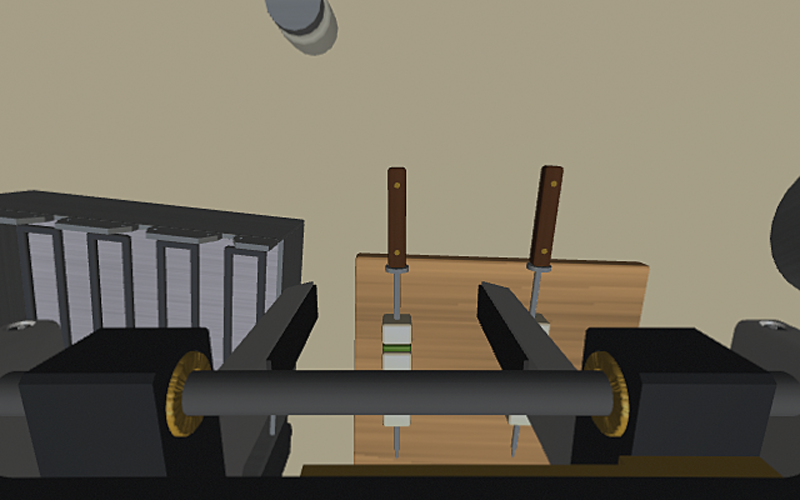

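The wrist view shows the right skewer's handle from (397,168) to (397,264), with the guard at row 269 and the tip at (397,457).

```bash
python3 -c "
import pickle;from h import *
c=pickle.load(open('w2.pkl','rb'));a=lambda p,z:np.round(atz(c,np.array(p)/1.25,z),1).tolist()
print(a([[397,168],[397,264],[552,166]],40),a([[397,300],[397,440]],35),a([[397,457]],32))
print('board',a([[357,254],[648,263]],18))"
```

```text
[[454.6, 69.1, 40.0], [539.6, 76.8, 40.0], [441.0, 200.9, 40.0]] [[576.1, 80.1, 35.0], [728.3, 93.9, 35.0]] [[751.3, 96.0, 32.0]]
board [[539.4, 38.3, 18.0], [523.0, 317.2, 18.0]]
```

servo_tool(
  motion=[
    [[0,0,-0.1,0,0,0.001,0.5],[0,0,-0.2,0,0,0.001,0.5],[0,0,-0.28,0,0,0.001,0.5],[0,0,-0.34,0,0,0.001,0.5],[0,0,-0.38,0,0,0.001,0.5],[0,0,-0.4,0,0,0.001,0.5],[0,0,-0.4,0,0,0.001,0.5],[0,0,-0.4,0,0,0.001,1],[0,0,-0.4,0,0,0.001,1],[0,0,-0.4,0,0,0.001,1]],
  ],
  newtons=50,
)

```text
clock: 7.3
eef_pos: [508.6, 74.0, 15.8]
eef_rot: [-3.142, 0.002, -3.052]
wrist_force: [0.1, 0.9, 0.3]
finger_gap: 26.6
finger_force: 0.0
```

servo_tool(
  motion=[
    [[0,0,0,0,0,0,1],[0,0,0,0,0,0,1],[0,0,0,0,0,0,1],[0,0,0,0,0,0,1],[0,0,0,0,0,0,1],[0,0,0,0,0,0,1]],
  ],
)

```text
clock: 7.9
eef_pos: [508.3, 74.1, 15.0]
eef_rot: [-3.142, 0.0, -3.052]
wrist_force: [0.0, 0.3, 1.9]
finger_gap: 15.8
finger_force: 50.0
```

servo_tool(
  motion=[
    [[0,0,0.02,0,0,0,1],[0,0,0.06,0,0,0,1],[0,0,0.12,0,0,0,1],[0,0,0.18,0,0,0,1],[0,0,0.24,0,0,0,1],[-0.03,-0.02,0.3,0,0,0,1],[-0.06,-0.08,0.3,0,0,0,1],[-0.1,-0.16,0.3,0,0,-0.01,1],[-0.14,-0.24,0.3,0,0,-0.02,1],[-0.16,-0.32,0.3,0,0,-0.03,1]],
  ],
)

```text
clock: 8.9
eef_pos: [426.3, -87.0, 165.4]
eef_rot: [-3.142, -0.0, 3.136]
wrist_force: [0.7, -0.8, -1.9]
finger_gap: 15.6
finger_force: 50.0
```

servo_tool(
  motion=[
    [[0,-0.08,0,0,0,-0.006,1],[0,-0.13,0,0,0,-0.006,1],[0,-0.155,0,0,0,-0.006,1],[0,-0.16,0,0,0,-0.006,1],[0,-0.16,0,0,0,-0.006,1]],
  ],
)

```text
clock: 9.4
eef_pos: [428.0, -165.3, 164.9]
eef_rot: [3.141, -0.0, 3.118]
wrist_force: [-0.8, 0.0, -0.5]
finger_gap: 15.6
finger_force: 50.0
```

```bash
python3 w.py w3;python3 t.py pics/t2.png
```

```text
9.45 [ 428.07979941 -164.98063636  164.86189886] [ 3.14128665e+00 -3.62689380e-04  3.11883228e+00] [-0.45  0.14  1.82  0.    1.19 -2.  ] [ 0.20989099 -0.42667121 -1.53511309] 16.273766692924777
L 486 yaw 0.0415 xmin 441.6 y at 480 205.0 [588.1 207.5] [ 67.6 290.3]
R none
9.5 [ 428.13730488 -164.86563018  164.90435601] [ 3.14137667e+00 -2.51547876e-04  3.11926260e+00] [-0.45  0.14  1.82  0.    1.19 -2.  ] [-0.27936905 -0.42949694 -1.61526982]
```

View pics/w3.png

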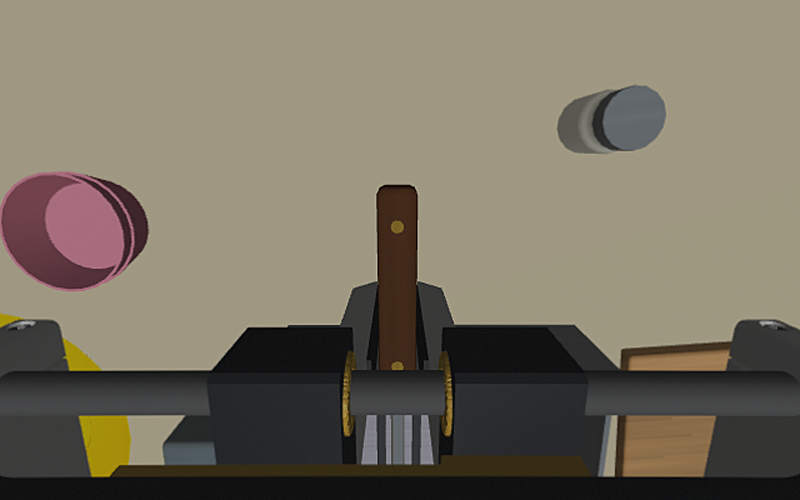

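The wrist view shows the handle straight in the jaws, but the tip is hidden. I'll check pitch and yaw using the scene and top depth.

```bash
cat > k.py <<'E'
import pickle,sys;from h import *
# y slot arg, pose of held skewer from food/rod points, in roaster frame
O=np.array([631.6,-181.0]);th=-0.0245;R=np.array([[np.cos(th),-np.sin(th)],[np.sin(th),np.cos(th)]])
ys=float(sys.argv[1]); zc=float(sys.argv[2])
for n in ('scene','top'):
    c=cam(n);pickle.dump(c,open('k_'+n+'.pkl','wb'));P=cloud(c).reshape(-1,3);Q=P.copy();Q[:,:2]=(P[:,:2]-O)@R
    m=(abs(Q[:,1]-ys)<13)&(Q[:,2]>zc+5)&(Q[:,2]<zc+30)&(Q[:,0]>-125)&(Q[:,0]<30)
    q=Q[m]
    if len(q)<20: print(n,'few',len(q)); continue
    t=q[q[:,2]>np.percentile(q[:,2],20)]
    p=np.polyfit(t[:,0],t[:,2],1)
    me=(abs(Q[:,1]-ys)<30)&(Q[:,2]>zc-8)&(Q[:,2]<zc+30)&(Q[:,0]>-125)&(Q[:,0]<60); e=Q[me]
    l=cv2.fitLine(e[:,:2].astype(np.float32),cv2.DIST_HUBER,0,.01,.01).ravel()
    print(n,len(t),'slope',p[0].round(4),'top z at mid',np.polyval(p,t[:,0].mean()).round(1),'xmid',t[:,0].mean().round(1),'yline slope',(l[1]/l[0]).round(4),'y',(l[3]-l[2]*l[1]/l[0]).round(1),'at x=0; xrange',np.percentile(e[:,0],[1,99]).round(1))
    x0,y0=((160,150) if n=='scene' else (300,120)); save(c,'pics/k_'+sys.argv[3]+n+'.png',(x0,y0,x0+200,y0+130),4)
E
python3 k.py 10 182 a
```

```text
scene 232 slope -0.0066 top z at mid 194.5 xmid -59.7 yline slope -0.0279 y 12.0 at x=0; xrange [-114.4   28.8]
top 245 slope -0.0061 top z at mid 194.9 xmid -65.7 yline slope -0.0072 y 12.0 at x=0; xrange [-117.3   28.1]
```

View pics/k_ascene.png

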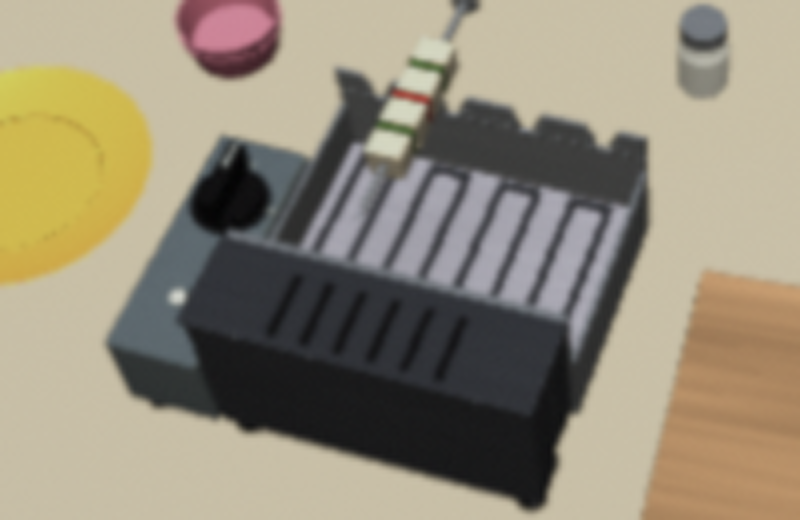

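The switch reads off, with its pointer toward the robot, and the skewer is nearly level. Next is its lateral alignment in the top view.

View pics/k_atop.png

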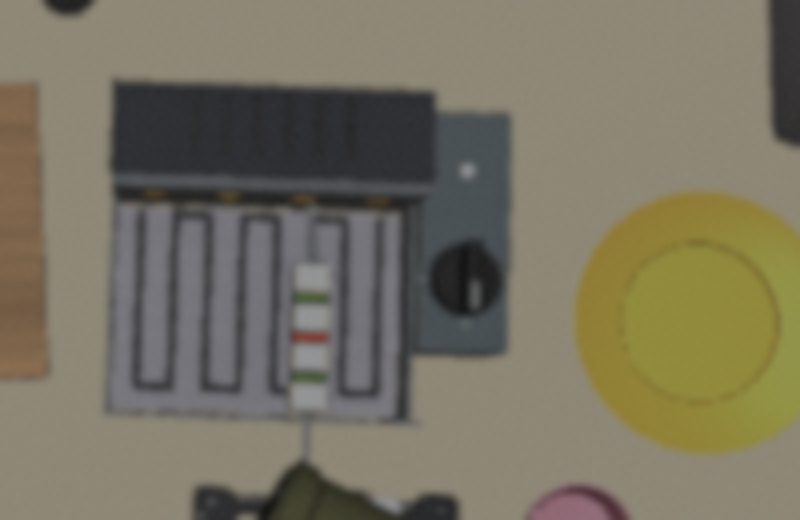

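```bash
python3 -c "
import pickle;from h import *
O=np.array([631.6,-181.0]);th=-0.0245;R=np.array([[np.cos(th),-np.sin(th)],[np.sin(th),np.cos(th)]])
c=pickle.load(open('k_top.pkl','rb'));im=c['frame'].astype(int);F=lambda p,z:((atz(c,p,z)[:,:2]-O)@R).round(1).tolist()
hsv=cv2.cvtColor(c['frame'],cv2.COLOR_RGB2HSV)
sat=(im[...,0]-im[...,2]).astype(float)
for u in (154,229,303,377):
    x=300+u//4; w=np.clip(sat[164:174,x-6:x+7]-15,0,None); g=np.mgrid[164:174,x-6:x+7]
    print('eye',F([[(w*g[1]).sum()/w.sum(),(w*g[0]).sum()/w.sum()]],108))
gray=im.sum(2)
out=[]
for v in range(188,222,2):
    r=im[v].min(1)[365:392].astype(float); 
    w=np.clip(r-165,0,None); 
    if w.sum()>50: out.append(F([[365+(w*np.arange(27)).sum()/w.sum(),v]],194)[0])
print(out)
P=cloud(c);Q=(P[...,:2]-O)@R;Z=P[...,2]
m=(Z>187)&(Z<206)&(Q[...,0]>-110)&(Q[...,0]<20)&(abs(Q[...,1]-10)<40);q=Q[m];print('food rect',cv2.minAreaRect(q.astype(np.float32)))
c=pickle.load(open('w3.pkl','rb'));print('handle wrist',F([[397/1.25,200/1.25],[397/1.25,300/1.25]],190))
"
```

```text
eye [[52.1, 132.2]]
eye [[52.9, 71.3]]
eye [[52.8, 12.0]]
eye [[52.9, -48.6]]
[]
food rect ((-58.60485076904297, 11.688394546508789), (98.90337371826172, 27.742109298706055), 1.489065170288086)
handle wrist [[-253.9, 9.3], [-213.5, 9.4]]
```

In the top view the skewer axis (y ≈ 11.8) lines up with the eye (y ≈ 12.0), so I'll lower it.

servo_tool(
  motion=[
    [[0,0,-0.04,0,0,0,1],[0,0,-0.08,0,0,0,1],[0,0,-0.1,0,0,0,1],[0,0,-0.115,0,0,0,1],[0,0,-0.13,0,0,0,1],[0,0,-0.14,0,0,0,1],[0,0,-0.146,0,0,0,1],[0,0,-0.146,0,0,0,1],[0,0,-0.146,0,0,0,1]],
  ],
)

```text
clock: 10.5
eef_pos: [428.2, -166.0, 92.2]
eef_rot: [-3.141, 0.0, 3.118]
wrist_force: [-0.4, -0.3, -1.8]
finger_gap: 15.8
finger_force: 50.0
```

```bash
python3 k.py 10 108 b; python3 t.py
```

```text
scene 233 slope -0.0062 top z at mid 121.5 xmid -59.5 yline slope -0.048 y 10.5 at x=0; xrange [-124.    21.9]
top 224 slope 0.0006 top z at mid 122.6 xmid -62.4 yline slope -0.0121 y 9.8 at x=0; xrange [-123.6   55.2]
L 486 yaw 0.043 xmin 441.6 y at 480 205.0 [587.7 237.8] [296.5  84.8]
R none
10.65 [ 428.22453487 -166.0054857    92.1713656 ] [-3.14135243e+00  4.83494455e-04  3.11804713e+00] [-0.45  0.24  1.89 -0.    1.01 -2.  ] [ 0.39486884 -0.30902502 -1.65369058]
```

View pics/k_btop.png

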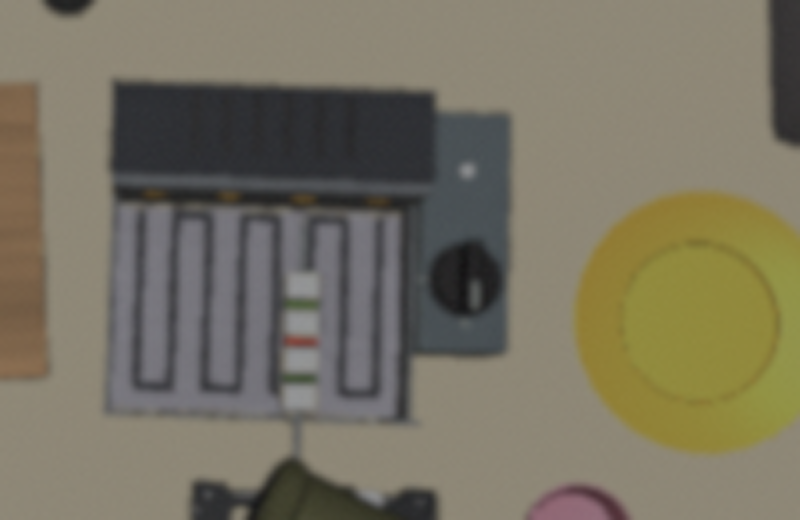

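servo_tool(
  motion=[
    [[0,0.003,0,0,0,0,1],[0,0.003,0,0,0,0,1],[0.01,0.003,0,0,0,0,1],[0.02,0.003,0,0,0,0,1],[0.028,0.002,0,0,0,0,1],[0.036,0.002,0,0,0,0,1],[0.044,0.002,0,0,0,0,1],[0.05,0.002,0,0,0,0,1]],
  ],
)

```text
clock: 11.45
eef_pos: [453.4, -164.9, 91.8]
eef_rot: [3.142, -0.0, 3.118]
wrist_force: [-0.4, -0.9, -0.8]
finger_gap: 15.3
finger_force: 50.0
```

servo_tool(
  motion=[
    [[0.008,0,0,0,0,0,1],[0.016,0,0,0,0,0,1],[0.022,-0.001,0,0,0,0,1],[0.026,-0.001,0,0,0,0,1],[0.03,-0.001,0,0,0,0,1],[0.03,-0.001,0,0,0,0,1]],
  ],
)

```text
clock: 12.05
eef_pos: [467.8, -165.4, 91.7]
eef_rot: [3.141, -0.001, 3.118]
wrist_force: [-1.6, -0.2, -1.2]
finger_gap: 15.4
finger_force: 50.0
```

servo_tool(
  motion=[
    [[0.002,0,0,0,0,0,1],[0.004,0,0,0,0,0,1],[0.004,0,0,0,0,0,1]],
  ],
)

```text
clock: 12.35
eef_pos: [467.9, -165.3, 91.4]
eef_rot: [3.141, -0.006, 3.118]
wrist_force: [-18.2, -0.0, 6.7]
finger_gap: 15.7
finger_force: 50.0
```

Guard contact is confirmed (Fx −18 N). I'll ease off, lower slightly, release and lift.

servo_tool(
  motion=[
    [[-0.003,0,0,0,0,0,1],[-0.003,0,-0.004,0,0,0,1],[-0.003,0,-0.004,0,0,0,1],[-0.003,0,-0.004,0,0,0,0.6],[-0.003,0,-0.004,0,0,0,0.6],[-0.003,0,-0.004,0,0,0,0.6],[-0.003,0,-0.004,0,0,0,0.6],[-0.003,0,0.04,0,0,0,0.6],[-0.003,0,0.12,0,0,0,0.6],[-0.003,0,0.22,0,0,0,0.6]],
  ],
)

```text
clock: 13.35
eef_pos: [467.9, -165.1, 202.1]
eef_rot: [3.14, -0.003, 3.118]
wrist_force: [0.6, 0.0, 0.1]
finger_gap: 37.4
finger_force: 0.0
```

```bash
python3 k.py 10 106 c; python3 t.py
```

```text
scene 228 slope 0.0027 top z at mid 119.8 xmid -24.0 yline slope 0.0189 y 13.6 at x=0; xrange [-124.    32.8]
top 217 slope 0.0 top z at mid 120.7 xmid -24.0 yline slope -0.0086 y 11.5 at x=0; xrange [-121.    55.2]
L 485 yaw 0.0435 xmin 441.5 y at 480 204.7 [589.4 210.4] [ 47.1 294.5]
R none
13.5 [ 469.7425912  -165.88863689  204.7406766 ] [-3.13936182  0.00548303  3.11810564] [-0.41  0.18  1.67  0.    1.28 -1.96] [ 0.22740512  0.37659922 -0.61173059]
```

servo_tool(
  motion=[
    [[0.005,0.1,0.02,0,0,0,0.3],[0.01,0.2,0.02,0,0,0.005,0.3],[0.02,0.3,0.02,0,0,0.01,0.3],[0.03,0.4,0.02,0,0,0.015,0.3],[0.04,0.5,0.02,0,0,0.02,0.3],[0.052,0.6,0.02,0,0,0.021,0.3],[0.052,0.68,0.02,0,0,0.021,0.3],[0.052,0.742,0.02,0,0,0.021,0.3],[0.052,0.742,0.02,0,0,0.021,0.3],[0.052,0.742,0.02,0,0,0.021,0.3]],
  ],
)

```text
clock: 14.5
eef_pos: [494.2, 205.7, 210.7]
eef_rot: [-3.141, -0.002, -3.098]
wrist_force: [-0.2, -0.3, 0.1]
finger_gap: 65.7
finger_force: 0.0
```

```bash
python3 w.py w4
```

```text
14.55 [494.38456112 205.02707282 210.99589913] [-3.14107065e+00 -1.25681479e-03 -3.09912355e+00] [ 0.32  0.26  1.55 -0.    1.32 -1.29] [ 0.37644575 -0.28390325 -0.70127007] 65.95143323236469
```

View pics/w4.png

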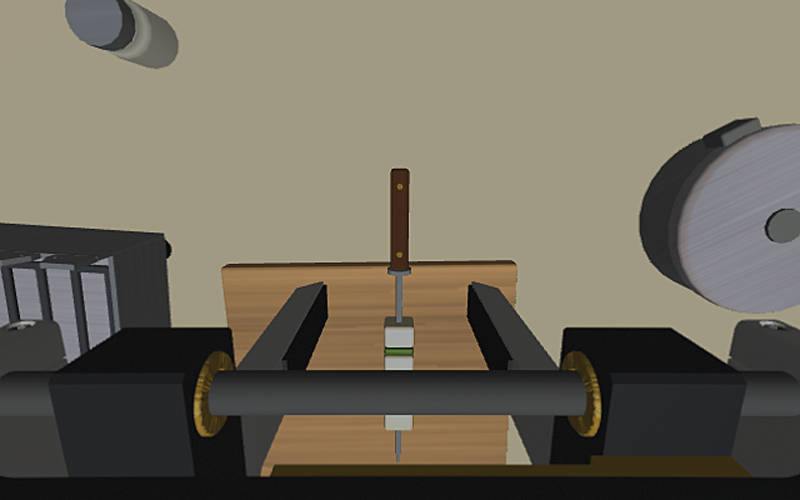

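The second skewer is centred under the jaws (handle column ≈399, end row 168). Descend and grip.

servo_tool(
  motion=[
    [[0,0.001,-0.1,0,0,0,0.5],[0,0.001,-0.2,0,0,0,0.5],[0,0.001,-0.28,0,0,0,0.5],[0,0.001,-0.34,0,0,0,0.5],[0,0.001,-0.38,0,0,0,0.5],[0,0.001,-0.392,0,0,0,0.5],[0,0.001,-0.392,0,0,0,0.5],[0,0.001,-0.392,0,0,0,1],[0,0.001,-0.392,0,0,0,1],[0,0.001,-0.392,0,0,0,1]],
  ],
  newtons=50,
)

```text
clock: 15.55
eef_pos: [495.1, 206.2, 16.8]
eef_rot: [3.141, 0.002, -3.099]
wrist_force: [-0.5, 0.3, -0.1]
finger_gap: 26.2
finger_force: 0.0
```

servo_tool(
  motion=[
    [[0,0,0,0,0,0,1],[0,0,0,0,0,0,1],[0,0,0,0,0,0,1],[0,0,0,0,0,0,1],[0,0,0,0,0,0,1],[0,0,0,0,0,0,1]],
  ],
)

```text
clock: 16.15
eef_pos: [494.7, 206.1, 16.0]
eef_rot: [3.142, 0.0, -3.099]
wrist_force: [0.5, -0.2, 1.9]
finger_gap: 15.4
finger_force: 50.0
```

servo_tool(
  motion=[
    [[0,0,0.02,0,0,0,1],[0,0,0.06,0,0,0,1],[0,0,0.12,0,0,0,1],[0,0,0.18,0,0,0,1],[0,0,0.24,0,0,0,1],[-0.03,-0.02,0.298,0,0,0,1],[-0.06,-0.08,0.298,0,0,0,1],[-0.1,-0.16,0.298,0,0,-0.01,1],[-0.128,-0.24,0.298,0,0,-0.015,1],[-0.128,-0.32,0.298,0,0,-0.021,1]],
  ],
)

```text
clock: 17.15
eef_pos: [428.9, 44.9, 165.5]
eef_rot: [-3.142, -0.0, 3.118]
wrist_force: [0.7, 0.6, -0.9]
finger_gap: 15.6
finger_force: 50.0
```

servo_tool(
  motion=[
    [[0,-0.08,0,0,0,0,1],[0,-0.14,0,0,0,0,1],[0,-0.175,0,0,0,0,1],[0,-0.182,0,0,0,0,1],[0,-0.182,0,0,0,0,1],[0,-0.182,0,0,0,0,1],[0,-0.182,0,0,0,0,1]],
  ],
)

```text
clock: 17.85
eef_pos: [430.6, -44.1, 164.9]
eef_rot: [3.141, -0.0, 3.119]
wrist_force: [0.3, 0.3, -0.1]
finger_gap: 15.7
finger_force: 50.0
```

```bash
python3 k.py 130 181 d; python3 t.py
```

```text
scene 235 slope -0.0022 top z at mid 194.0 xmid -60.6 yline slope -0.0175 y 133.0 at x=0; xrange [-113.9   30.6]
top 236 slope -0.0032 top z at mid 194.3 xmid -62.8 yline slope 0.0317 y 134.5 at x=0; xrange [-119.4   27.9]
L none
R none
18.0 [430.60599893 -44.40048312 164.9039841 ] [ 3.14154569e+00 -5.49935146e-05  3.11895352e+00] [-0.19  0.08  1.88  0.    1.18 -1.74] [ 0.10716266 -0.43221614 -1.11687408]
```

View pics/k_dtop.png

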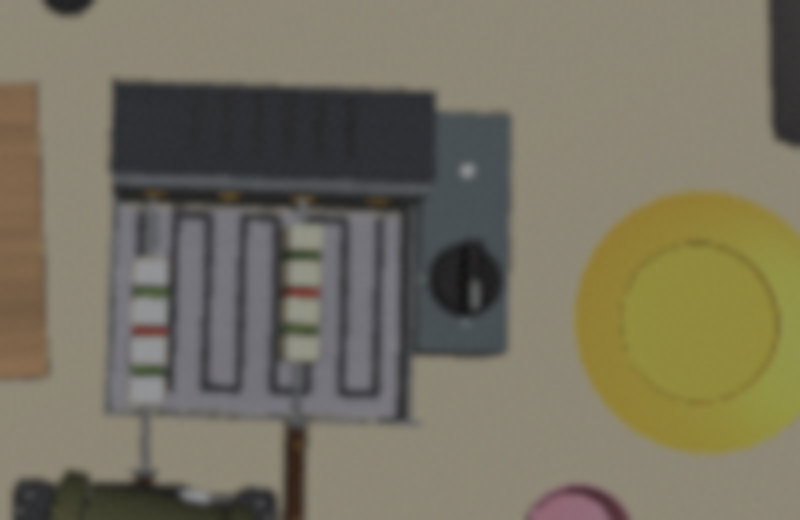

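Skewer 1 is seated in slot 1. Skewer 2 sits over slot 3, so I'll lower it.

servo_tool(
  motion=[
    [[0,0,-0.04,0,0,0,1],[0,0,-0.08,0,0,0,1],[0,0,-0.1,0,0,0,1],[0,0,-0.115,0,0,0,1],[0,0,-0.13,0,0,0,1],[0,0,-0.14,0,0,0,1],[0,0,-0.145,0,0,0,1],[0,0,-0.145,0,0,0,1],[0,0,-0.145,0,0,0,1]],
  ],
)

```text
clock: 18.9
eef_pos: [430.8, -45.0, 92.7]
eef_rot: [-3.142, 0.0, 3.118]
wrist_force: [-0.4, -0.9, -0.5]
finger_gap: 15.4
finger_force: 50.0
```

```bash
python3 k.py 130 108 e; python3 t.py
```

```text
scene 232 slope -0.0045 top z at mid 121.5 xmid -60.7 yline slope -0.0263 y 131.6 at x=0; xrange [-124.2   22.6]
top 220 slope -0.0009 top z at mid 122.7 xmid -64.0 yline slope 0.0015 y 131.4 at x=0; xrange [-124.5   54.7]
L none
R none
19.05 [430.75153967 -44.96278104  92.6648069 ] [-3.14150393e+00  5.51081032e-04  3.11799231e+00] [-0.19  0.18  1.96  0.    1.   -1.74] [ 0.75498289  1.2444518  -0.31563053]
```

servo_tool(
  motion=[
    [[0.01,0.001,0,0,0,0,1],[0.02,0.001,0,0,0,0,1],[0.028,0,0,0,0,0,1],[0.036,0,0,0,0,0,1],[0.044,0,0,0,0,0,1],[0.05,0,0,0,0,0,1],[0.05,0,0,0,0,0,1]],
  ],
)

```text
clock: 19.75
eef_pos: [455.9, -44.9, 92.3]
eef_rot: [3.142, -0.0, 3.118]
wrist_force: [0.0, 0.1, -1.7]
finger_gap: 15.5
finger_force: 50.0
```

servo_tool(
  motion=[
    [[0.008,0,0,0,0,0,1],[0.016,0,0,0,0,0,1],[0.022,-0.001,0,0,0,0,1],[0.026,-0.001,0,0,0,0,1],[0.03,-0.001,0,0,0,0,1],[0.033,-0.001,0,0,0,0,1],[0.033,-0.001,0,0,0,0,1]],
  ],
)

```text
clock: 20.45
eef_pos: [470.0, -45.3, 91.9]
eef_rot: [3.141, -0.006, 3.118]
wrist_force: [-16.8, -1.0, 9.5]
finger_gap: 15.7
finger_force: 50.0
```

servo_tool(
  motion=[
    [[-0.003,0,0,0,0,0,1],[-0.003,0,-0.004,0,0,0,1],[-0.003,0,-0.004,0,0,0,1],[-0.003,0,-0.004,0,0,0,0.6],[-0.003,0,-0.004,0,0,0,0.6],[-0.003,0,-0.004,0,0,0,0.6],[-0.003,0,-0.004,0,0,0,0.6],[-0.003,0,0.04,0,0,0,0.6],[-0.003,0,0.12,0,0,0,0.6],[-0.003,0,0.22,0,0,0,0.6]],
  ],
)

```text
clock: 21.45
eef_pos: [469.8, -45.3, 202.7]
eef_rot: [3.141, -0.003, 3.118]
wrist_force: [0.4, -0.9, -0.0]
finger_gap: 37.7
finger_force: 0.0
```

servo_tool(
  motion=[
    [[0,-0.1,0.05,0,0,0,0.6],[0.04,-0.2,0.1,0,0,0,0.6],[0.1,-0.3,0.1,0,0,0,0.6],[0.18,-0.4,0.1,0,0,0,0.6],[0.26,-0.48,0.1,0,0,0,0.6],[0.307,-0.516,0.05,0,0,0,0.6],[0.307,-0.516,0,0,0,0,0.6],[0.307,-0.516,0,0,0,0,0.6]],
  ],
)

```text
clock: 22.25
eef_pos: [623.6, -304.5, 195.2]
eef_rot: [3.137, -0.008, 3.117]
wrist_force: [-0.4, 0.2, -0.9]
finger_gap: 37.3
finger_force: 0.0
```

```bash
python3 k.py 130 106 f; python3 k.py 10 106 g; python3 t.py
```

```text
scene 239 slope -0.0027 top z at mid 120.0 xmid -25.3 yline slope 0.0163 y 133.3 at x=0; xrange [-124.4   31.6]
top 224 slope 0.0015 top z at mid 120.8 xmid -26.4 yline slope -0.0069 y 130.5 at x=0; xrange [-124.5   54.7]
scene 232 slope -0.0017 top z at mid 119.9 xmid -24.5 yline slope 0.0229 y 14.2 at x=0; xrange [-124.    32.1]
top 224 slope -0.0049 top z at mid 120.8 xmid -24.0 yline slope 0.0054 y 12.0 at x=0; xrange [-123.5   55.1]
L none
R none
22.5 [ 624.23737229 -302.92338104  205.01358541] [-3.14008916e+00  2.94898327e-03  3.11866009e+00] [-0.5   0.63  1.04  0.    1.46 -2.05] [-0.2198191   0.74520039 -0.34838594]
```

View pics/k_gtop.png

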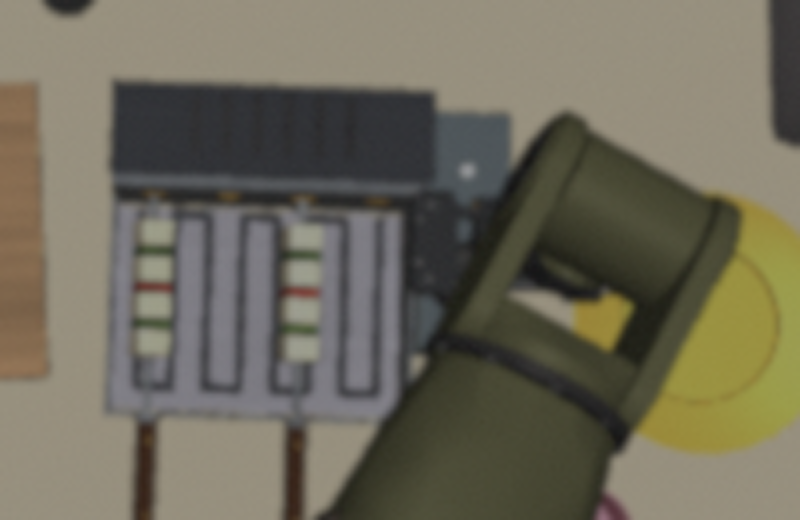

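Both skewers are seated, level and at the same depth in slots 3 and 1. Now the switch goes back on.

servo_tool(
  motion=[
    [[0,0,-0.06,0,0,0,0.68],[0,0,-0.12,0,0,0,0.68],[0,0,-0.16,0,0,0,0.68],[0,0,-0.185,0,0,0,0.68],[0,0,-0.198,0,0,0,0.68],[0,0,-0.198,0,0,0,0.68],[0,0,-0.198,0,0,0,1],[0,0,-0.198,0,0,0,1],[0,0,-0.198,0,0,0,1],[0,0,-0.198,0,0,0,1]],
  ],
  newtons=20,
)

```text
clock: 23.5
eef_pos: [624.4, -305.5, 104.8]
eef_rot: [-3.138, 0.003, 3.117]
wrist_force: [1.4, -11.3, -0.1]
finger_gap: 13.9
finger_force: 20.0
```

servo_tool(
  motion=[
    [[0,0,0,0,0,0,1],[0,0,0,0,0,0,1],[0,0,0,0,0,0,1],[0,0,0,0,0,0,1]],
  ],
)

```text
clock: 23.9
eef_pos: [624.4, -305.4, 104.8]
eef_rot: [-3.138, 0.003, 3.117]
wrist_force: [1.6, -10.4, -0.2]
finger_gap: 13.6
finger_force: 20.0
```

servo_tool(
  motion=[
    [[0,-0.003,0,0,0,-0.045,1],[0,-0.003,0,0,0,-0.09,1],[0,-0.003,0,0,0,-0.135,1],[0,-0.003,0,0,0,-0.18,1],[0,-0.003,0,0,0,-0.225,1],[0,-0.003,0,0,0,-0.27,1],[0,-0.003,0,0,0,-0.315,1],[0,-0.003,0,0,0,-0.36,1],[0,-0.003,0,0,0,-0.405,1],[0,-0.003,0,0,0,-0.45,1]],
  ],
)

```text
clock: 24.9
eef_pos: [624.0, -306.1, 104.8]
eef_rot: [3.141, 0.002, 1.698]
wrist_force: [-3.1, -4.9, 4.1]
finger_gap: 13.7
finger_force: 20.0
```

servo_tool(
  motion=[
    [[0,0,0,0,0,-0.04,1],[0,0,0,0,0,-0.05,1],[0,0,0,0,0,-0.05,1],[0,0,0,0,0,-0.05,1],[0,0,0,0,0,-0.05,0.6],[0,0,0,0,0,-0.05,0.6],[0,0,0,0,0,-0.05,0.6],[0,0,0.08,0,0,-0.05,0.6],[0,0,0.18,0,0,-0.05,0.6],[0,0,0.28,0,0,-0.05,0.6]],
  ],
)

```text
clock: 25.9
eef_pos: [623.8, -304.6, 245.0]
eef_rot: [-3.141, -0.0, 1.547]
wrist_force: [-0.3, -0.6, 0.7]
finger_gap: 37.6
finger_force: 0.0
```

servo_tool(
  motion=[
    [[-0.08,-0.05,0,0,0,0,0.6],[-0.16,-0.12,0,0,0,0,0.6],[-0.25,-0.18,0,0,0,0,0.6],[-0.25,-0.18,0,0,0,0,0.6],[-0.25,-0.18,0,0,0,0,0.6],[-0.25,-0.18,0,0,0,0,0.6],[-0.25,-0.18,0,0,0,0,0.6]],
  ],
)

```text
clock: 26.6
eef_pos: [500.2, -394.0, 243.2]
eef_rot: [-3.142, -0.0, 1.549]
wrist_force: [-0.0, -0.4, -0.3]
finger_gap: 37.7
finger_force: 0.0
```

```bash
python3 k.py 130 106 h; python3 k.py 10 106 i; python3 t.py
```

```text
scene 240 slope 0.0035 top z at mid 119.8 xmid -26.7 yline slope 0.0122 y 133.0 at x=0; xrange [-124.6   31. ]
top 221 slope -0.0036 top z at mid 120.7 xmid -26.7 yline slope -0.0132 y 130.3 at x=0; xrange [-124.5   54.8]
scene 225 slope 0.004 top z at mid 120.1 xmid -25.3 yline slope 0.0256 y 14.5 at x=0; xrange [-124.5   31.8]
top 225 slope 0.0023 top z at mid 120.7 xmid -24.9 yline slope 0.0059 y 11.8 at x=0; xrange [-123.5   55.1]
L none
R none
26.85 [ 499.53291945 -394.50009127  243.22308208] [-3.14142575e+00 -1.51112912e-04  1.54806105e+00] [-0.73  0.48  1.19  0.    1.47 -0.7 ] [ 0.4360514  -0.31215469 -0.34186428]
```

View pics/k_iscene.png

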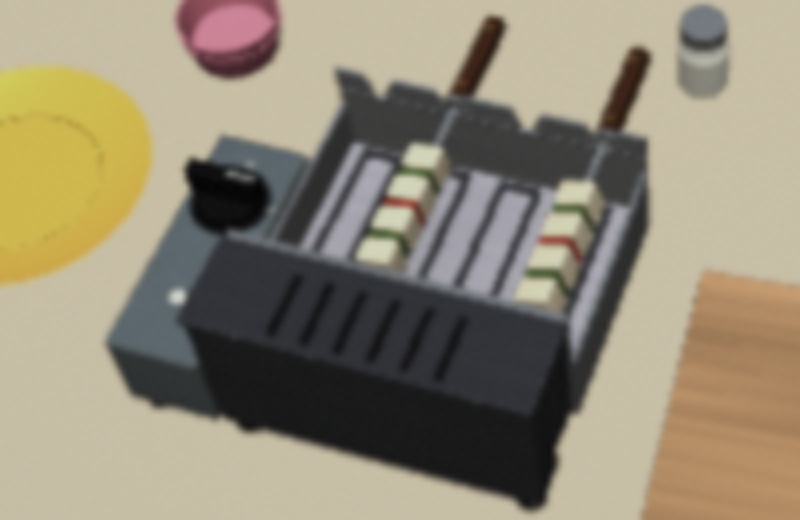

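The switch is on (its bar runs along y) and both skewers are home with their guards at the front wall. Handing in.

```bash
python3 -c "
from cell import manip;print(manip.sign_off())"
```

```text
the job is handed in; nothing more can be done
None
```

I turned the drive switch off, loaded both skewers fully home in slots 1 and 3, turned the switch back on and handed the job in; the final camera checks looked right, but the sign-off gave no verdict.

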